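# Hold the blank cell in the light path of the colour reader

### The job

Get the colour reader ready for its zero reading: first raise the small shutter lever on its lamp head all the way up, so that the blade swings off the lens. Then lift the tall glass cell out of the rack by its two frosted sides only, never putting a finger on its clear faces, and hold it in the air, upright, in the middle of the gap between the two heads, its clear faces square to the light path and the beam through their centre, without knocking the cell against the reader. The reader takes its zero while you hold: finish still holding the cell there by its frosted sides, and leave the other glassware in the rack and everything else where it stands.

Things in the scene. Friction and masses are not known exactly. Their poses are not given: they have to be found in the camera images.
- beam (a point): centre of the light path, midway in the gap between the reader's two heads, 85 mm above the bench. Axes are the reader's: y along the light path from the receiver head (-y) to the lamp head (+y), -x its front (toward the robot at yaw 0), z up. 22 mm are free on each side of this point along y, up to the shutter blade (lamp side) and the receiver's round snout
- shutter_lever (a joint): angle of the reader's shutter lever, rad: 0 = knob down, blade over the lamp lens (closed); 1.0 = end stop, knob fully raised, blade off the lens (open). Hinge along the reader's y axis. It moves stiffly (about 1 N at the knob), without spring, and stays where it is left
- lever_knob (a point): centre of the black knob at the front end of the shutter lever: a cylinder 16 mm long along the reader's y, 13 mm thick, in front of the reader, free to grip from above across its ends (fingers closing along the reader's y). 62 mm from the pivot: lever at 0, it lies 53 mm in front of and 32 mm below the pivot; at 1.0, 56 mm in front of and 26 mm above it
- lever_pivot (a point): the lever's pivot on the inner wall of the lamp head: 22 mm in front of the light path, 24.5 mm from the gap's centre toward the lamp, at beam height. Axes are the reader's
- tall_cell: tall glass cell, 34 mm (x) by 22 mm (y), 72 mm high with its black stopper (glass 66 mm), about 70 g. Origin at the centre of its underside. Frosted sides: the narrow ones, at +x and -x, 34 mm apart, 22 mm wide, full height of the glass. Clear faces: the wide ones, at +y and -y. Stands in any of the rack's three pockets, 20 mm deep, 1 mm play, 52 mm standing out. May be held either way round
- tall_cell_middle (a point): the centre of the tall cell's clear faces, on the cell's axis 35 mm above its underside; axes as the cell's
- tall_cell_frosted_a: frosted side wall of the tall cell at its +x (4 mm thick; origin at the wall's centre)
- tall_cell_frosted_b: frosted side wall of the tall cell at its -x (4 mm thick; origin at the wall's centre)
- tall_cell_clear_a: clear pane of the tall cell at its +y (26 mm wide, between the frosted walls; origin at the pane's centre)
- tall_cell_clear_b: clear pane of the tall cell at its -y (26 mm wide, between the frosted walls; origin at the pane's centre)
- reader: the colour reader, fixed to the bench, white: base 88 mm (x) by 196 mm (y), 16 mm high; on it the lamp head (+y, with vents on top) and the receiver head (-y, with a display), each 72 mm deep (x), 60 mm long (y), tops 107 mm above the bench, facing walls 60 mm apart. Origin at the centre of its underside, axes as beam's
- rack: grey rack, fixed to the bench: 70 mm (x) x 183 mm (y), 26 mm high, its two end plates 34 mm high; three equal pockets in a row along its y, 55 mm apart, the middle one at its centre; pocket floors 6 mm above the bench. Origin at the centre of its underside. The frosted sides of the cells face the rack's x
- short_cell: a shorter glass cell in the rack with the same 34 x 22 mm footprint, 46 mm high in all; origin at its underside. Leave it
- round_vial: round glass vial with black cap in the rack, 21 mm across, 60 mm high; origin at its underside. Leave it
- jar: bystander: clear jar with a red lid, 64 mm across, 105 mm high; origin at its underside
- mill: bystander: small clear mill with a grey top, 44 mm across, 90 mm high; origin at its underside
- kitchen_timer: bystander: round white kitchen timer with a dark dial, 66 mm across, 40 mm high; origin at its underside
- carton: bystander: slim drink carton with a straw, 44 x 59 mm, 195 mm high; origin at its underside
- mug: bystander: orange mug, 78 mm across without its handle, 101 mm high; origin at its underside
- tub: bystander: small tub with a foil lid, 72 mm across, 71 mm high; origin at its underside
- tape_roll: bystander: small roll of dark tape lying flat, 57 mm across, 19 mm high; origin at its underside
Mind the look-alikes: they are no part of the job. Leave any blue look-alike of the short_cell alone.

How it is judged:
By the outcome, as a careful person would: the job done as asked, in the order asked, and still so for the second after the job is handed in, while the arm keeps its last pose, push and grip.
It also fails if it takes over 61 s, if anything falls off the work surface, if the arm or the gripper's body presses on something with over 40 N, if the wrist force passes 120 N, or if a joint passes its speed limit or range.

### The arm

A 6-joint arm with a two-finger parallel gripper is mounted at the origin on a cart in front of the work surface, level with it; the furniture and walls round the work are solid. World frame = base frame: x ahead of the robot, y to its left, z up, the work surface at z = 0. Lengths are in m, angles in rad, forces in N, time in s.
With the tool pointing down it reaches from about 0.35 to 0.85 m from the base axis. Payload 8.1 kg.
Tool frame: the origin (TCP) lies midway between the tips of the shut fingers; the grasp point (between the pads) lies robot.grip_depth behind it (robot.grip_depth is the distance from the TCP to the grasp point, in m); z points along the fingers, y is the line along which they close (so a half turn about z gives the same grasp; the last joint's range is limited). The gripper opens to 93 mm and grips with 3 to 60 N. Pads are 15 mm wide; open, the fingers measure 128 mm over their backs; the gripper's body (75 mm by 188 mm) begins 65 mm behind the grasp point.
Start: joints at [-0.085, 0.13, 1.488, -0, 1.523, -0.085], TCP at [0.6, 0, 0.219] pointing down, gripper open.
Joint ranges: [-2.96, 2.96], [-0.89, 2.26], [0.02, 2.5], [-1.34, 4.48], [0, 2.73], [-2.66, 2.66]. Speed limits (rad/s): [2.39, 2.39, 2.79, 3.14, 3.14, 3.14].

### API

Orientations are given as a rotation vector (axis times angle).
In Python, from plant import robot gives the robot as it stands.
- The arm moves only by the tool carry_out, never from a script. Its argument "rows" is a list of rows, each a list of 6 numbers: the shift along the tool's x, y, z in m, then the turn, a rotation vector about the tool's x, y, z in degrees. A call has 1 to 12 rows; each row is the pose to reach, as a shift and turn from the pose commanded when the call began, along the tool's axes at that moment; what a row does not reach only later rows make up. A row lasts 1/8 s, in which the tool goes at most 62.5 mm and 10.7 degrees, less where a joint would pass 70% of its speed; a pose out of reach is approached as far as the arm can. A call with a gripper value outside its range is refused whole. "jaw" is the closure in counts, from 0 (fully open) to 255 (shut), set as the call begins (left out, the last holds). The fingers move at their own pace and stop on an object; "force" is the grip in N (left out, the last holds). Time passes only in rows, so rows that repeat a pose let the fingers close. It gives the time, the measured TCP pose, the force, the opening and the grip force at its end, in the units of the state.
- robot.read_state(): the state, without advancing time (a new reading comes with each control period).
- robot.read_camera(name): name is "scene" or "side" or "wrist"; returns the picture (384x512x3 uint8, red, green, blue); there is no depth.
- robot.camera_model(name): a dict with "fx", "fy", "cx", "cy" (pixels), "dist" ([k1, k2, p1, p2, k3] as OpenCV has them; the pictures are not rectified), "R" (3x3) and "t" (3): a world point X has camera coordinates R X + t; the wrist camera has in their place "mount" (4x4, takes a point from camera to tool coordinates, whose origin is the TCP and whose axes are the flange's). Camera axes: x right, y down, z forward; pixel columns grow to the right and rows downward; lengths in m; the calibration is good to about 2 mm. A picture is of the moment at which its call begins: read the wrist's pose just before it. camera_model takes no time and is no camera call.
- robot.close_job(): hands the job in; it is judged then, once.
Trained networks look in the newest picture that a camera, given by its name, has taken for a name from the list of things; names that differ only in an ending like _2 or _b are one class to them, and where a whole thing is asked for, a point or a joint stands for the part that bears it (a point fixed in the world has none). Each returns a list of dicts, best first, with "conf" (0 to 1); they miss things now and then, are a little off and sometimes report something else, mostly with a low value. They report only what shows in the picture. A call takes as long as a camera call. They do not tell look-alikes from the thing itself.
- robot.outline_of(camera, target): "pixels" (384x512 bool, what is visible of it) and "pixel" ([column, row] in pixels, amid what is visible of it).
The state is a dict: "t": time; "q": joint angles; "dq": joint speeds; "joint_torque": joint torques, N m; "tool_pos": TCP position; "orientation": TCP orientation; "force": force on the tool from outside, world axes, zero at the start; "wrist_torque": the same for the moment, N m; "opening": finger opening in m; "gripper_force": force on a finger pad.
Only numpy, scipy, OpenCV 4.12 (cv2) and the standard library are available. Lean on these libraries where they do the work, as an engineer would, in place of code of your own. Each camera call takes 0.05 s, during which the arm holds its last target. There are 200 camera calls.

## Working session

There is one attempt and no reset: what is moved stays moved. The work goes in short steps, Python scripts to look and compute and a tool call to move; the robot and the scene stay as the last step left them, time stands still between calls to the robot, and variables do not carry over. Pictures are saved under pics/ and viewed, at most 10 in all, crops included, and the job is handed in when it is done.

Besides the shell and the picture viewer there is one more tool, called in YAML: its name, and indented under it one key for each argument. carry_out: Moves the arm, as the interface text tells. Its arguments: {"type":"object","properties":{"rows":{"type":"array"},"jaw":{"type":"number"},"force":{"type":"number"}},"required":["rows"]}

```bash
ls; mkdir -p pics; python3 - <<'E'
from plant import robot
import cv2,numpy as np
print(robot.read_state()); print(robot.grip_depth)
ims=[]
for c in ["scene","side","wrist"]:
    im=robot.read_camera(c)[:,:,::-1]; cv2.imwrite(f"pics/{c}0.png",im)
    m=robot.camera_model(c); print(c,m)
    for n in ["reader","rack","tall_cell","short_cell","round_vial","lever_knob"]:
        for o in robot.outline_of(c,n)[:3]:
            p=o["pixels"]; ys,xs=np.nonzero(p)
            print(n,round(o["conf"],2),np.round(o["pixel"]),(xs.min(),xs.max(),ys.min(),ys.max()) if len(xs) else None)
E
```

```text
pics
{'t': 0.0, 'q': array([-8.54089368e-02,  1.31101431e-01,  1.48926262e+00, -3.18952689e-05,
        1.52301530e+00, -8.54174949e-02]), 'dq': array([ 0.00142736, -0.00166937, -0.00022325, -0.00080441,  0.00020981,
        0.00133889]), 'joint_torque': array([-1.61290725e-03, -5.59853125e+01, -4.91755986e+01,  7.67333270e-02,
        3.59135563e-02, -2.97389461e-04]), 'tool_pos': array([5.99434378e-01, 5.33378164e-05, 2.17632284e-01]), 'orientation': array([-2.22047807e+00, -2.22050052e+00,  1.84547725e-03]), 'force': array([-0.40216506, -0.81408834,  0.13208561]), 'wrist_torque': array([ 0.00111907, -0.01961746,  0.04093704]), 'gripper_force': 0.0, 'opening': 0.09254872627504482}
0.0188
scene {'fx': 494.153897969665, 'fy': 494.153897969665, 'cx': 259.9474841448518, 'cy': 196.4516788163504, 'dist': array([-0.10088896,  0.        ,  0.        ,  0.        ,  0.        ]), 'R': array([[ 0.88572317, -0.46410228,  0.01017582],
       [-0.27605116, -0.54420452, -0.79223557],
       [ 0.37321606,  0.69889235, -0.61013053]]), 't': array([-0.50019021,  0.21138348,  1.34497513])}
reader 0.8
[... 2477 characters left out ...]
 1.00000000e+00]])}
reader 0.93 [228. 244.] (np.int64(193), np.int64(264), np.int64(199), np.int64(331))
reader 0.24 [201. 102.] (np.int64(180), np.int64(219), np.int64(91), np.int64(114))
rack 0.89 [202.  69.] (np.int64(163), np.int64(234), np.int64(0), np.int64(136))
tall_cell 0.72 [199. 101.] (np.int64(179), np.int64(218), np.int64(91), np.int64(115))
short_cell 0.95 [114.   7.] (np.int64(88), np.int64(130), np.int64(0), np.int64(18))
short_cell 0.79 [197.  56.] (np.int64(176), np.int64(213), np.int64(40), np.int64(68))
short_cell 0.71 [106.  63.] (np.int64(85), np.int64(125), np.int64(46), np.int64(82))
round_vial 0.58 [189.  11.] (np.int64(177), np.int64(202), np.int64(0), np.int64(16))
```

```bash
python3 - <<'E'
import cv2,numpy as np
a=cv2.imread("pics/scene0.png")[100:300,150:370]; b=cv2.imread("pics/side0.png")[100:300,150:370]
cv2.imwrite("pics/v1.png",np.vstack([cv2.resize(a,(660,600))])); cv2.imwrite("pics/v2.png",cv2.resize(b,(660,600)))
cv2.imwrite("pics/v3.png",cv2.resize(cv2.imread("pics/wrist0.png"),(800,600)))
E
```

```text
(no output)
```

View pics/v1.png

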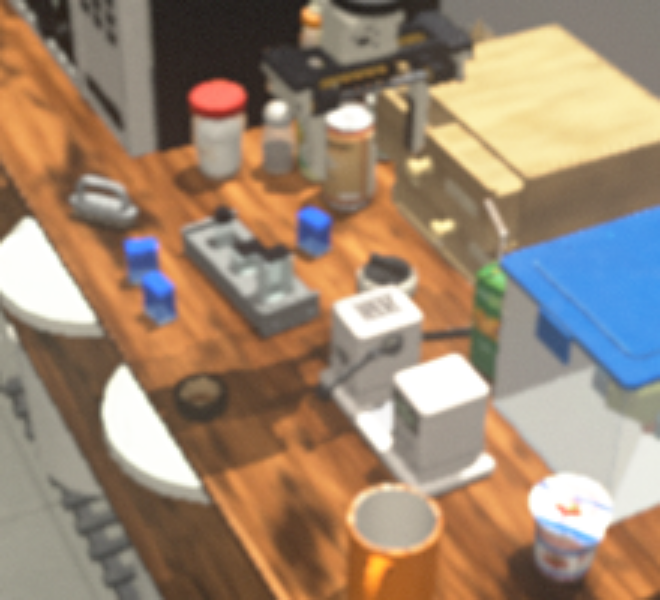

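View pics/v2.png

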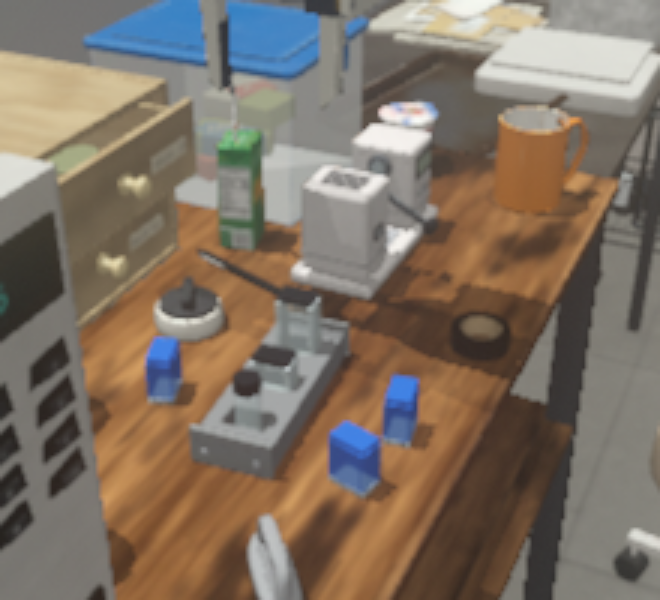

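View pics/v3.png

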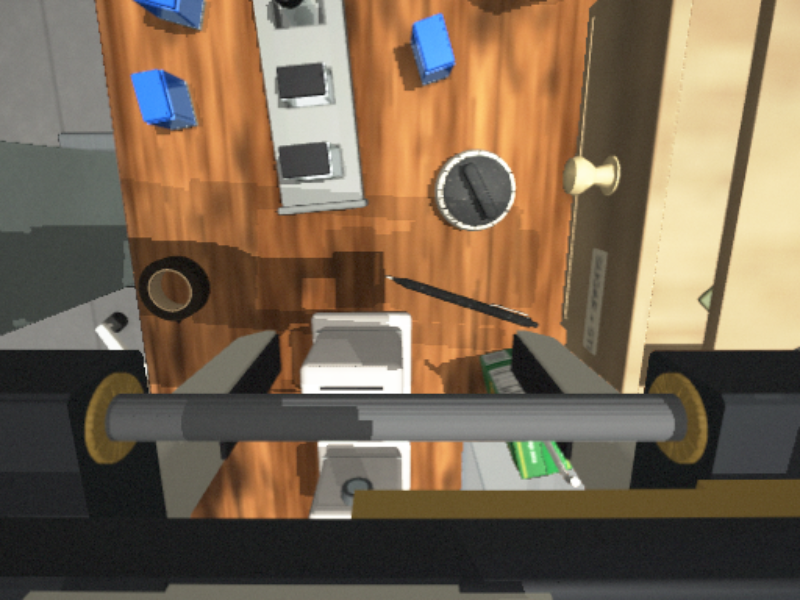

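The scene view shows the reader with the lamp head (vents) nearest the rack at about (275,210), and the lever at the front. The rack runs away along +y, with the tall cell in the pocket nearest the reader (scene px ~(240,190), wrist px (197,102)). The blue cells are look-alikes. I'll raise the wrist for a better view.

carry_out:
  rows:
    - [0,0,-0.05,0,0,0]
    - [0,-0.02,-0.1,0,0,0]
    - [0,-0.03,-0.15,0,0,0]
    - [0,-0.03,-0.19,0,0,0]
    - [0,-0.03,-0.19,0,0,0]
    - [0,-0.03,-0.19,0,0,0]

```text
t: 1.8
tool_pos: [0.57, 0.0, 0.4079]
orientation: [-2.221, -2.221, 0.001]
force: [-0.6, 0.2, -0.9]
opening: 0.0929
gripper_force: 0.0
```

```bash
cat > h.py <<'E'
from plant import robot
import cv2,numpy as np
from scipy.spatial.transform import Rotation as Rn
from scipy.optimize import minimize
def cam(c,s=None):
    m=robot.camera_model(c); K=np.array([[m['fx'],0,m['cx']],[0,m['fy'],m['cy']],[0,0,1.]])
    if c=='wrist':
        s=s or robot.read_state(); T=np.eye(4);T[:3,:3]=Rn.from_rotvec(s['orientation']).as_matrix();T[:3,3]=s['tool_pos']
        C=np.linalg.inv(T@m['mount']); R,t=C[:3,:3],C[:3,3]
    else: R,t=np.array(m['R']),np.array(m['t'])
    return K,np.array(m['dist']),R,t
def proj(P,cm):
    K,d,R,t=cm
    return cv2.projectPoints(np.asarray(P,float).reshape(-1,1,3),cv2.Rodrigues(R)[0],t,K,d)[0].reshape(-1,2)
def box(cx,cy,z0,z1,lx,ly):
    return np.array([[cx+a*lx/2,cy+b*ly/2,z] for a in(-1,1) for b in(-1,1) for z in(z0,z1)])
READER=[box(0,0,0,.016,.088,.196),box(0,.06,.016,.107,.072,.06),box(0,-.06,.016,.107,.072,.06)]
RACK=[box(0,0,0,.026,.07,.183),box(0,.09,0,.034,.07,.003),box(0,-.09,0,.034,.07,.003)]
def place(P,x,y,yaw):
    c,s=np.cos(yaw),np.sin(yaw); P=np.asarray(P,float).reshape(-1,3)
    return np.c_[x+c*P[:,0]-s*P[:,1],y+s*P[:,0]+c*P[:,1],P[:,2]]
S=4
def sil(boxes,p,cm):
    im=np.zeros((384*S,512*S),np.uint8)
    for b in boxes:
        h=cv2.convexHull((proj(place(b,*p),cm)*S+S/2).astype(np.int32)); cv2.fillConvexPoly(im,h,1)
    return im
def fit(boxes,views,p0):
    # views: (cam, mask, ignore) ; minimise 1-IoU
    V=[(c,cv2.resize(m.astype(np.uint8),None,fx=S,fy=S,interpolation=0),cv2.resize(i.astype(np.uint8),None,fx=S,fy=S,interpolation=0)) for c,m,i in views]
    def f(p):
        e=0
        for c,m,i in V:
            s=sil(boxes,p,c)*(1-i); mm=m*(1-i); e+=1-(s&mm).sum()/max((s|mm).sum(),1)
        return e/len(V)
    p=np.array(p0,float)
    for st in (.03,.01,.003):
        sim=np.vstack([p]+[p+np.eye(3)[k]*[st,st,st*6] for k in range(3)])
        r=minimize(f,p,method='Nelder-Mead',options=dict(initial_simplex=sim,xatol=2e-4,fatol=1e-5)); p=r.x
    return p,r.fun
E
python3 - <<'E'
from h import *
s=robot.read_state(); print(s['t'],s['tool_pos'],s['orientation'])
im=robot.read_camera('wrist'); cv2.imwrite('pics/w1.png',im[:,:,::-1]); cm=cam('wrist',s)
O={}
for n in ["reader","rack","tall_cell","short_cell","round_vial","lever_knob"]:
    r=robot.outline_of('wrist',n); O[n]=r
    for o in r[:3]: 
        ys,xs=np.nonzero(o['pixels']); print(n,round(o['conf'],2),np.round(o['pixel']),xs.min(),xs.max(),ys.min(),ys.max())
def add(*ns):
    m=np.zeros((384,512),bool)
    for n in ns: m|=O[n][0]['pixels']
    return m
ig=np.zeros((384,512),bool)
g=np.zeros_like(ig); 
for n,b,p0,extra in [("reader",READER,(.57,-.07,0.),["lever_knob"]),("rack",RACK,(.54,.15,0.),["tall_cell","short_cell","round_vial"])]:
    e=np.zeros_like(ig)
    for x in extra:
        for o in O[x][:1]: e|=cv2.dilate(o['pixels'].astype(np.uint8),np.ones((3,3)))>0
    if n=='rack': e&=~O[n][0]['pixels']
    p,f=fit(b,[(cm,O[n][0]['pixels'],e)],p0); print(n,p,f)
    d=im[:,:,::-1].copy() if n=='reader' else d
    for bb in b:
        q=proj(place(bb,*p),cm)
        cv2.polylines(d,[cv2.convexHull(np.round(q).astype(np.int32))],1,(0,0,255) if n=='reader' else (0,255,0),1)
cv2.imwrite('pics/v4.png',cv2.resize(d,(800,600),interpolation=cv2.INTER_CUBIC))
E
```

```text
1.8 [5.69982761e-01 1.75354676e-05 4.07871566e-01] [-2.22103469e+00 -2.22111510e+00  7.03086261e-04]
reader 0.95 [254. 213.] 211 275 174 251
tall_cell 0.54 [238. 105.] 225 246 101 115
short_cell 0.9 [291.  61.] 276 294 50 75
short_cell 0.89 [176.  42.] 165 190 31 51
short_cell 0.89 [176.  84.] 164 184 71 94
round_vial 0.76 [230.  43.] 223 236 33 52
lever_knob 0.62 [214. 215.] 210 228 210 219
reader [ 0.57146289 -0.14505159  0.00123905] 0.3130164311312462Traceback (most recent call last):
  File "<stdin>", line 19, in <module>
IndexError: list index out of range
```

carry_out:
  rows:
    - [-0.05,0,0,0,0,0]
    - [-0.1,0,0,0,0,0]
    - [-0.14,0,0.0,0,0,0]
    - [-0.14,0,0.0,0,0,0]
    - [-0.14,0,0.0,0,0,0]

```text
t: 2.78
tool_pos: [0.57, -0.1396, 0.4084]
orientation: [-2.221, -2.221, -0.0]
force: [-0.4, 0.6, 0.2]
opening: 0.0932
gripper_force: 0.0
```

```bash
cat > look.py <<'E'
from h import *
import sys
def look(tag,things,extra):
    s=robot.read_state(); print(s['t'],s['tool_pos'],s['orientation'])
    im=robot.read_camera('wrist'); cm=cam('wrist',s); d=im[:,:,::-1].copy()
    def O(n):
        r=robot.outline_of('wrist',n)
        for o in r[:3]:
            ys,xs=np.nonzero(o['pixels']); print(n,round(o['conf'],2),np.round(o['pixel'],1),xs.min(),xs.max(),ys.min(),ys.max())
        return r
    ex={n:O(n) for n in extra}
    for n,b,p0 in things:
        r=O(n)
        if not r: print('missed',n); continue
        m=r[0]['pixels']; e=np.zeros_like(m)
        for x in ex.values():
            for o in x[:1]: e|=cv2.dilate(o['pixels'].astype(np.uint8),np.ones((3,3)))>0
        if n=='rack': m=cv2.morphologyEx((m|e).astype(np.uint8),cv2.MORPH_CLOSE,np.ones((5,5)))>0
        p,f=fit(b,[(cm,m,e&(~m if n=='reader' else True))],p0); print(n,p,f)
        for bb in b: cv2.polylines(d,[cv2.convexHull(np.round(proj(place(bb,*p),cm)).astype(np.int32))],1,(0,0,255),1)
    cv2.imwrite(f'pics/{tag}.png',cv2.resize(d,(800,600),interpolation=cv2.INTER_CUBIC)); np.save(f'pics/{tag}.npy',im)
E
python3 - <<'E'
from look import *
look('v5',[("reader",READER,(.57,-.12,0.)),("rack",RACK,(.54,.13,0.))],["lever_knob","tall_cell"])
E
```

```text
2.775 [ 0.56998894 -0.13963597  0.40841173] [-2.22137786e+00 -2.22064504e+00 -2.85663461e-04]
lever_knob 0.63 [215.8 145.9] 208 256 139 147
tall_cell 0.72 [234.9  20.2] 223 245 10 34
reader 0.72 [254.  156.8] 208 276 102 211
reader [ 0.5710592  -0.14447342 -0.00168735] 0.05102436219547257
rack 0.9 [239.1  35.7] 215 257 0 53
rack [0.53672082 0.13686758 0.072317  ] 0.11886676247177175
```

View pics/v5.png

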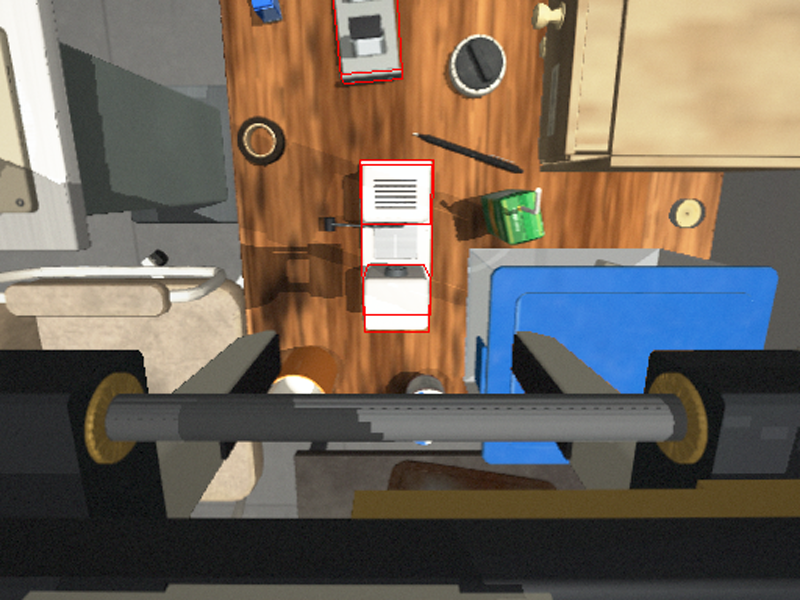

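The reader fit is tight: beam at about (0.571, -0.1445), yaw ≈ 0, with the knob at about px (328,224) in front of it. Next I'll move above the knob, turned 90°.

carry_out:
  rows:
    - [0,-0.01,0.015,0,0,10]
    - [0.005,-0.02,0.03,0,0,20]
    - [0.01,-0.03,0.05,0,0,30]
    - [0.015,-0.04,0.07,0,0,40]
    - [0.02,-0.05,0.09,0,0,50]
    - [0.02,-0.06,0.11,0,0,60]
    - [0.02,-0.07,0.13,0,0,70]
    - [0.02,-0.074,0.14,0,0,80]
    - [0.02,-0.074,0.15,0,0,90]
    - [0.02,-0.074,0.15,0,0,90]
    - [0.02,-0.074,0.15,0,0,90]
  jaw: 110

```text
t: 4.4
tool_pos: [0.4962, -0.1197, 0.2592]
orientation: [3.141, 0.007, 0.001]
force: [-0.1, 0.1, -0.1]
opening: 0.0526
gripper_force: 0.0
```

```bash
python3 - <<'E'
from look import *
look('v6',[("reader",READER,(.571,-.1445,0.))],["lever_knob"])
cm=cam('wrist')
d=cv2.imread('pics/v6.png')
for P in [(-.075,.0245,.053),(-.078,.0245,.111),(0,0,.085)]:
    q=proj(place([P],.571,-.1445,0),cm)[0]; print(q*1.5625); cv2.circle(d,tuple(int(v) for v in q*1.5625),3,(0,255,0),-1)
cv2.imwrite('pics/v6b.png',d)
E
```

```text
4.4 [ 0.49623976 -0.11970638  0.25921404] [3.14137226e+00 7.20783074e-03 9.76202987e-04]
lever_knob 0.73 [255. 152.] 248 259 104 175
reader 0.56 [276.3 111.4] 194 357 76 175
reader 0.52 [252.3 168.8] 248 259 125 175
reader 0.26 [ 99.2 135. ] 78 120 120 151
reader [ 0.56984233 -0.14344594 -0.00483143] 0.06657930241302279
[395.23890406 263.70714403]
[395.26479387 281.95992674]
[428.38716727 171.93308939]
```

View pics/v6b.png

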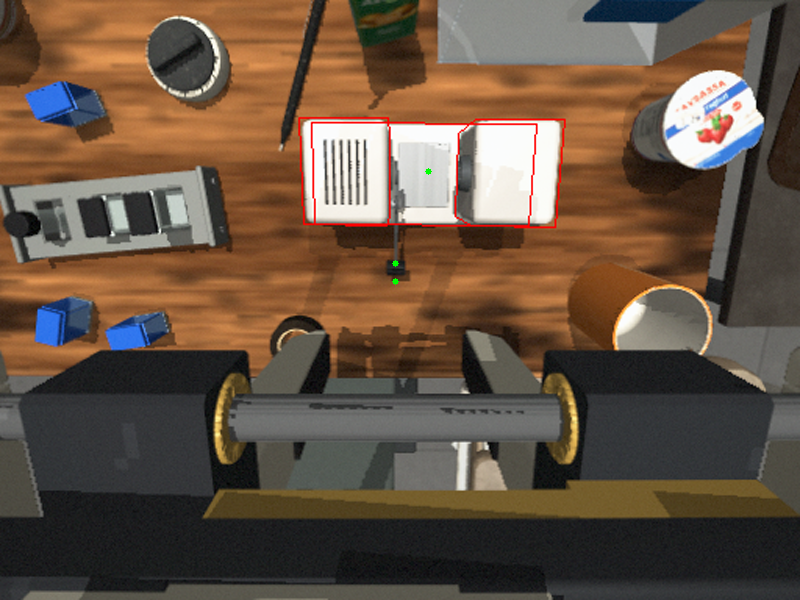

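The knob shows at (395,268), within 2–3 mm of the prediction. I'll descend and grip it.

carry_out:
  rows:
    - [-0.0015,0,0.05,0,0,0]
    - [-0.0015,0,0.1,0,0,0]
    - [-0.0015,0,0.15,0,0,0]
    - [-0.0015,0,0.19,0,0,0]
    - [-0.0015,0,0.21,0,0,0]
    - [-0.0015,0,0.222,0,0,0]
    - [-0.0015,0,0.222,0,0,0]
    - [-0.0015,0,0.222,0,0,0]

```text
t: 5.55
tool_pos: [0.4956, -0.1203, 0.0379]
orientation: [3.141, 0.0, 0.003]
force: [-0.1, 0.9, -0.6]
opening: 0.0529
gripper_force: 0.0
```

carry_out:
  rows:
    - [0,0,0,0,0,0]
    - [0,0,0,0,0,0]
    - [0,0,0,0,0,0]
    - [0,0,0,0,0,0]
    - [0,0,0,0,0,0]
    - [0,0,0,0,0,0]
  jaw: 255
  force: 10

```text
t: 6.3
tool_pos: [0.4945, -0.1197, 0.0366]
orientation: [-3.141, -0.0, 0.0]
force: [0.6, 2.7, 1.5]
opening: 0.0157
gripper_force: 10.0
```

carry_out:
  rows:
    - [-0.0025,0,-0.0045,0,0,0]
    - [-0.0046,0,-0.0093,0,0,0]
    - [-0.0062,0,-0.014,0,0,0]
    - [-0.0075,0,-0.019,0,0,0]
    - [-0.0088,0,-0.029,0,0,0]
    - [-0.0084,0,-0.0395,0,0,0]
    - [-0.0075,0,-0.045,0,0,0]
    - [-0.0063,0,-0.0497,0,0,0]
    - [-0.0045,0,-0.055,0,0,0]
    - [-0.003,0,-0.0585,0,0,0]
    - [-0.002,0,-0.0615,0,0,0]
    - [-0.002,0,-0.0615,0,0,0]

```text
t: 7.8
tool_pos: [0.492, -0.1198, 0.0974]
orientation: [-3.141, -0.0, 0.002]
force: [1.1, 4.2, -7.7]
opening: 0.016
gripper_force: 10.0
```

carry_out:
  rows:
    - [0,0,0,0,0,0]
    - [0,0,0,0,0,0]
    - [0,0,0,0,0,0]

```text
t: 8.18
tool_pos: [0.4921, -0.1198, 0.0975]
orientation: [-3.141, 0.0, 0.002]
force: [1.7, 4.7, -12.7]
opening: 0.0156
gripper_force: 10.0
```

carry_out:
  rows:
    - [0,0,0.001,0,0,0]
    - [0,0,0.001,0,0,0]
    - [0,0,0.001,0,0,0]
    - [0,0,-0.04,0,0,0]
    - [0,0,-0.09,0,0,0]
    - [0,0,-0.14,0,0,0]
    - [0,0,-0.16,0,0,0]
    - [0,0,-0.16,0,0,0]
  jaw: 110

```text
t: 9.18
tool_pos: [0.4934, -0.1204, 0.2596]
orientation: [3.14, -0.0, 0.005]
force: [-0.3, -0.0, -1.0]
opening: 0.0529
gripper_force: 0.0
```

```bash
python3 - <<'E'
from look import *
look('v7',[],["lever_knob"])
cm=cam('wrist'); im=np.load('pics/v7.npy')[:,:,::-1].copy()
d=cv2.resize(im,None,fx=4,fy=4,interpolation=cv2.INTER_CUBIC)
for P,c in [((-.075,.0245,.053),(0,0,255)),((-.078,.0245,.111),(0,255,0)),((0,0,.085),(255,0,0))]:
    q=proj(place([P],.5703,-.144,-.002),cm)[0]; print(q); cv2.circle(d,tuple(int(v*4+2) for v in q),4,c,-1)
cv2.imwrite('pics/v7b.png',d[250:850,650:1450])
E
```

```text
9.175 [ 0.4934268  -0.1204456   0.25956342] [ 3.14026674e+00 -1.72941317e-04  4.88516751e-03]
lever_knob 0.84 [251.2 177.2] 246 259 111 184
lever_knob 0.69 [271.5 108.2] 193 356 74 184
[252.71631666 165.86116406]
[252.64102693 177.3346354 ]
[274.12714376 106.03909388]
```

View pics/v7b.png

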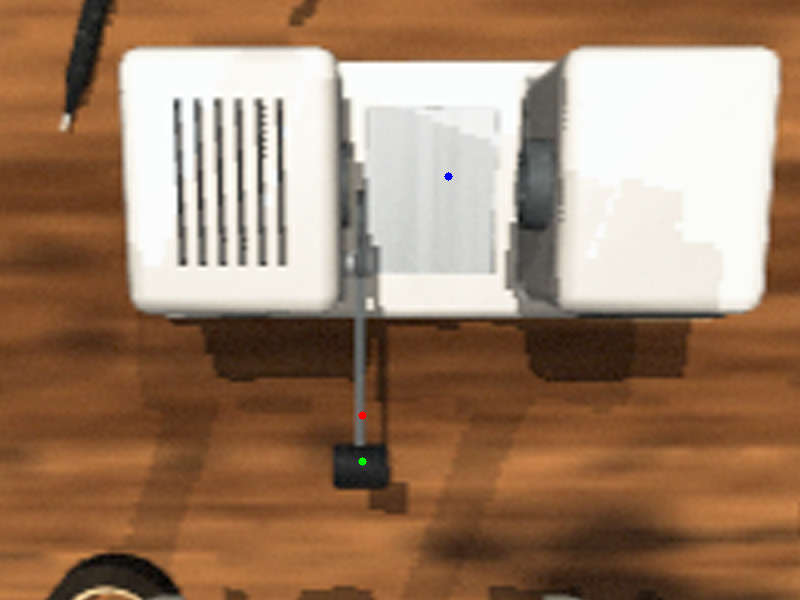

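The lever is open: the knob at (361,465) is on the predicted open position. Next I'll move over the rack, turning back.

carry_out:
  rows:
    - [0,-0.02,0,0,0,-10]
    - [0.01,-0.04,0,0,0,-20]
    - [0.02,-0.06,0,0,0,-30]
    - [0.025,-0.08,0,0,0,-40]
    - [0.03,-0.1,0,0,0,-50]
    - [0.035,-0.12,0,0,0,-60]
    - [0.045,-0.15,0,0,0,-70]
    - [0.045,-0.17,0,0,0,-80]
    - [0.045,-0.18,0,0,0,-90]
    - [0.045,-0.18,0,0,0,-90]
    - [0.045,-0.18,0,0,0,-90]
  jaw: 0

```text
t: 10.65
tool_pos: [0.5369, 0.0596, 0.2566]
orientation: [-2.225, -2.216, 0.003]
force: [-0.1, 0.1, -0.9]
opening: 0.093
gripper_force: 0.0
```

```bash
python3 - <<'E'
from look import *
def back(px,cm,z):
    K,d,R,t=cm; n=cv2.undistortPoints(np.array(px,float).reshape(-1,1,2),K,d).reshape(-1,2)
    r=np.c_[n,np.ones(len(n))]@R; c=-R.T@t; return c+r*((z-c[2])/r[:,2])[:,None]
s0=dict(tool_pos=np.array([.4934268,-.1204456,.25956342]),orientation=np.array([3.14026674,-1.7e-4,4.885e-3]))
c=np.array([[120,47],[338,47],[132,312],[338,312],[568,47],[778,47],[560,312],[765,312]],float)
print(back((c+[650,250]-1.5)/4,cam('wrist',s0),.106).round(4))
look('v8',[("rack",RACK,(.537,.137,0.07))],["tall_cell","short_cell","round_vial"])
im=np.load('pics/v8.npy')[:,:,::-1]
cv2.imwrite('pics/v8b.png',cv2.resize(im[0:240,150:400],(625,600),interpolation=cv2.INTER_CUBIC))
E
```

```text
[[ 0.6043 -0.0568  0.106 ]
 [ 0.6042 -0.1146  0.106 ]
 [ 0.5347 -0.0566  0.106 ]
 [ 0.5346 -0.1142  0.106 ]
 [ 0.6042 -0.1756  0.106 ]
 [ 0.6043 -0.2314  0.106 ]
 [ 0.5346 -0.1762  0.106 ]
 [ 0.5346 -0.2336  0.106 ]]
10.65 [0.53687854 0.05962658 0.2566217 ] [-2.22485233 -2.21593082  0.00292686]
tall_cell 0.75 [256.4 152.3] 242 269 141 163
tall_cell 0.65 [271.4 289.7] 214 307 229 323
short_cell 0.97 [320.6  90.3] 306 333 73 104
short_cell 0.88 [252.7 110.9] 238 265 100 118
short_cell 0.83 [170.8  60.6] 157 191 46 74
round_vial 0.73 [274.4 290.1] 214 306 228 322
round_vial 0.62 [247.5  66.2] 238 256 50 75
rack 0.67 [249.2  97.6] 218 281 32 177
rack [0.53463781 0.13590494 0.0902886 ] 0.23205089366858522
```

View pics/v8.png

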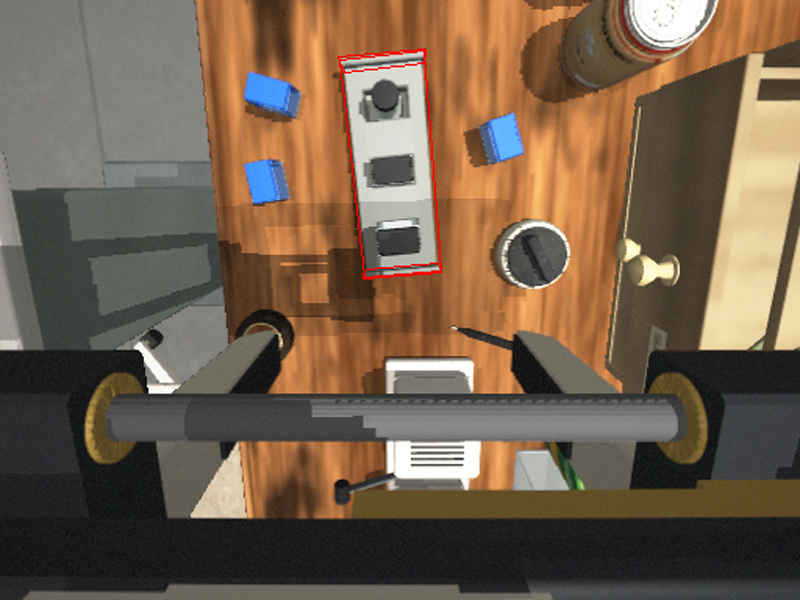

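```bash
python3 - <<'E'
from look import *
def back(px,cm,z):
    K,d,R,t=cm; n=cv2.undistortPoints(np.array(px,float).reshape(-1,1,2),K,d).reshape(-1,2)
    r=np.c_[n,np.ones(len(n))]@R; c=-R.T@t; return c+r*((z-c[2])/r[:,2])[:,None]
s0=dict(tool_pos=np.array([.53687854,.05962658,.2566217]),orientation=np.array([-2.22485233,-2.21593082,.00292686]))
cm=cam('wrist',s0); im=np.load('pics/v8.npy')
print('rack', [place([(0,k*.055,.078)],.5346,.1359,.0903).round(4) for k in(-1,0,1)])
g=im.max(2)
for (x0,x1,y0,y1),z in [((238,274,138,168),.078),((232,270,95,122),.052),((232,262,48,78),.066)]:
    m=(g[y0:y1,x0:x1]<60).astype(np.uint8); n,l,st,ce=cv2.connectedComponentsWithStats(m)
    k=1+np.argmax(st[1:,4]); ys,xs=np.nonzero(l==k); r=cv2.minAreaRect(np.c_[xs,ys].astype(np.float32))
    c=ce[k]+[x0,y0]; print(st[k],c,r,back([c,np.array(r[0])+[x0,y0]],cm,z).round(4))
cr=im[20:190,200:300,::-1]
d=cv2.resize(cr,None,fx=3.5*1,fy=3.5,interpolation=cv2.INTER_CUBIC); cv2.imwrite('pics/v9.png',d)
E
```

```text
rack [array([[0.5396, 0.0811, 0.078 ]]), array([[0.5346, 0.1359, 0.078 ]]), array([[0.5296, 0.1907, 0.078 ]])]
[  3  13  18  13 120] [249.05  158.425] ((11.783784866333008, 19.202701568603516), (11.836727142333984, 15.946701049804688), 80.53767395019531) [[0.5323 0.0762 0.078 ]
 [0.5332 0.0777 0.078 ]]
[12 22  4  1  4] [245.5 117. ] ((13.5, 22.0), (3.0, 0.0), 180.0) [[0.5277 0.1254 0.052 ]
 [0.5277 0.1254 0.052 ]]
[ 8 18 14  6 30] [246.4  68.9] ((14.635293960571289, 20.75882339477539), (4.5250935554504395, 13.11510181427002), 85.60128784179688) [[0.5298 0.1805 0.066 ]
 [0.5301 0.1807 0.066 ]]
```

View pics/v9.png

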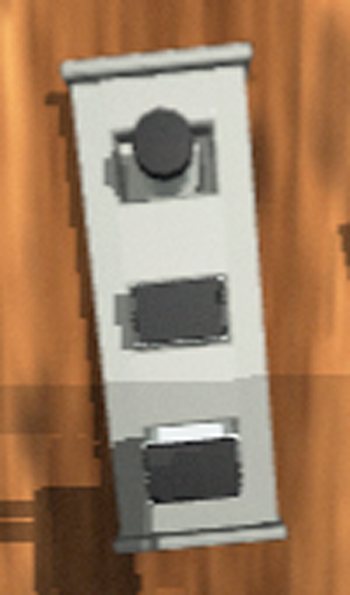

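```bash
python3 - <<'E'
from look import *
V=[];ims={}
for c in ['scene','side']:
    im=robot.read_camera(c); r=robot.outline_of(c,'carton'); ims[c]=im
    for o in r[:2]:
        ys,xs=np.nonzero(o['pixels']); print(c,o['conf'],o['pixel'],xs.min(),xs.max(),ys.min(),ys.max())
    V.append((cam(c),r[0]['pixels'],np.zeros((384,512),bool)))
for H in (.13,.14,.15,.16,.17,.195):
    best=min((fit([box(0,0,0,H,.044,.059)],V[1:],(.67,-.10,y0)) for y0 in (0,.8)),key=lambda a:a[1]); print(H,best)
cs=[]
for c,p in (('scene',(300,150)),('side',(230,150))):
    x,y=V[0 if c=='scene' else 1][1].nonzero()[1].mean(),V[0 if c=='scene' else 1][1].nonzero()[0].mean()
    x,y=int(x),int(y); cs.append(cv2.resize(ims[c][max(0,y-40):y+40,x-40:x+40,::-1],(400,400),interpolation=cv2.INTER_CUBIC)); print(c,x-40,y-40)
cv2.imwrite('pics/v10.png',np.hstack(cs))
a=np.load('pics/v6.npy')[0:60,200:290,::-1]
E
```

```text
scene 0.63 [312.0, 204.5] 305 318 183 225
side 0.68 [231.3, 162.8] 222 237 142 182
side 0.24 [329.2, 151.4] 314 345 135 170
0.13 (array([ 0.70328425, -0.11195564,  0.47008324]), np.float64(0.19064878579195366))
0.14 (array([ 0.70357119, -0.11223215,  0.48446646]), np.float64(0.24326404926866818))
0.15 (array([ 0.70355881, -0.11214277,  0.48289611]), np.float64(0.2892416225749559))
0.16 (array([ 0.70337431, -0.11181687,  0.48404264]), np.float64(0.3311198309689104))
0.17 (array([ 0.70506087, -0.11509016,  0.47904783]), np.float64(0.36650415830226557))
0.195 (array([ 0.70685979, -0.11528984,  0.56699057]), np.float64(0.44502584793846933))
scene 271 164
side 189 122
```

View pics/v10.png

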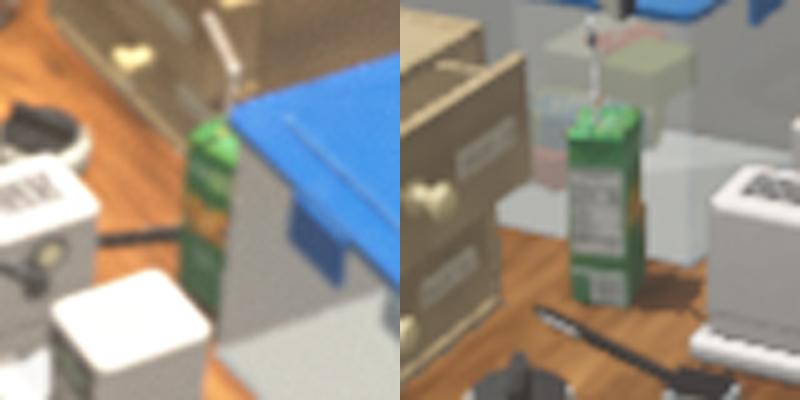

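```bash
python3 - <<'E'
from h import *
def tri(a,b):
    Ps,pts=[],[]
    for c,p in (('scene',a),('side',b)):
        K,d,R,t=cam(c); Ps.append(np.c_[R,t]); pts.append(cv2.undistortPoints(np.array([[p]],float),K,d).reshape(2,1))
    X=cv2.triangulatePoints(*Ps,*pts).ravel(); X=X[:3]/X[3]; print(X.round(4),proj(X,cam('scene')),proj(X,cam('side')))
tri((313,167),(227.4,126)); tri((318.5,178),(228,134)); tri((316.6,184),(228.5,142))
for H in(.105,.115,.12,.125):
    pass
E
```

```text
[ 0.6903 -0.085   0.1907] [[312.72001394 167.40026858]] [[227.07258654 125.64753708]]
[ 0.7004 -0.1024  0.1587] [[318.03923022 178.6337326 ]] [[227.47880805 133.45318103]]
[ 0.6981 -0.0986  0.1349] [[316.03861684 184.74289678]] [[227.8689826  141.35481577]]
```

The straw tip (0.690, -0.085, 0.19) and carton box (top ≈0.13 m) clear the gripper body, so the upright grasp is safe. In the crop the tall cell's stopper is at about (0.540, 0.081), yaw 5°, which agrees with the rack fit. I'll descend onto it.

carry_out:
  rows:
    - [0.01,0.002,0.03,0,0,-3]
    - [0.0217,0.003,0.07,0,0,-5]
    - [0.0217,0.003,0.12,0,0,-5]
    - [0.0217,0.003,0.16,0,0,-5]
    - [0.0217,0.003,0.19,0,0,-5]
    - [0.0217,0.003,0.21,0,0,-5]
    - [0.0217,0.003,0.2196,0,0,-5]
    - [0.0217,0.003,0.2196,0,0,-5]
    - [0.0217,0.003,0.2196,0,0,-5]

```text
t: 12.22
tool_pos: [0.5414, 0.0818, 0.0397]
orientation: [2.122, 2.315, 0.002]
force: [-0.1, 0.4, 1.1]
opening: 0.0929
gripper_force: 0.0
```

carry_out:
  rows:
    - [0,0,0,0,0,0]
    - [0,0,0,0,0,0]
    - [0,0,0,0,0,0]
    - [0,0,0,0,0,0]
    - [0,0,0,0,0,0]
    - [0,0,0,0,0,0]
  jaw: 255
  force: 12

```text
t: 12.98
tool_pos: [0.5405, 0.0817, 0.0385]
orientation: [-2.122, -2.316, 0.0]
force: [-0.8, -0.5, 0.3]
opening: 0.0374
gripper_force: 0.5
```

carry_out:
  rows:
    - [0,0,0,0,0,0]
    - [0,0,0,0,0,0]
    - [0,0,0,0,0,0]
    - [0,0,0,0,0,0]

```text
t: 13.48
tool_pos: [0.5396, 0.0816, 0.0384]
orientation: [-2.121, -2.315, 0.002]
force: [-4.9, -0.9, 4.0]
opening: 0.0339
gripper_force: 12.0
```

carry_out:
  rows:
    - [0,0,-0.005,0,0,0]
    - [0,0,-0.012,0,0,0]
    - [0,0,-0.022,0,0,0]
    - [0,0,-0.035,0,0,0]
    - [0,0,-0.055,0,0,0]
    - [0,0,-0.08,0,0,0]
    - [0,0,-0.11,0,0,0]
    - [0,0,-0.135,0,0,0]
    - [0,0,-0.15,0,0,0]
    - [0,0,-0.15,0,0,0]
    - [0,0,-0.15,0,0,0]

```text
t: 14.85
tool_pos: [0.54, 0.0817, 0.1875]
orientation: [-2.122, -2.316, 0.001]
force: [0.9, 0.1, -1.5]
opening: 0.034
gripper_force: 12.0
```

```bash
python3 - <<'E'
from h import *
s=robot.read_state(); print(s['t'],s['tool_pos'],s['orientation'],s['opening'],s['force'],s['wrist_torque'])
R=Rn.from_rotvec(s['orientation']).as_matrix(); print(R.round(4), np.degrees(np.arctan2(R[1,0],R[0,0])))
print('to target', R.T@(np.array([.5697,-.1445,s['tool_pos'][2]])-s['tool_pos']))
cs=[]
for c in ['scene','side']:
    im=robot.read_camera(c)
    u,v=proj([s['tool_pos']],cam(c))[0].astype(int); cs.append(cv2.resize(im[v-30:v+30,u-40:u+40,::-1],(400,300),interpolation=cv2.INTER_CUBIC))
im=robot.read_camera('wrist')[150:384,100:412,::-1]; cs.append(cv2.resize(im,(400,300)))
cv2.imwrite('pics/v11.png',np.vstack([np.hstack(cs[:2]),np.hstack([cs[2],cs[2]*0])]))
E
```

```text
14.85 [0.54002958 0.08169205 0.18753948] [-2.12184022e+00 -2.31554068e+00  1.40937615e-03] 0.033960643578091074 [ 0.87311851  0.13590745 -1.53352207] [-0.00919612 -0.03443937 -0.02594687]
[[-8.710e-02  9.962e-01 -1.300e-03]
 [ 9.962e-01  8.710e-02 -1.000e-04]
 [ 1.000e-04 -1.300e-03 -1.000e+00]] 94.99897267651501
to target [-2.27917096e-01  9.84764124e-03 -2.59247411e-05]
```

View pics/v11.png

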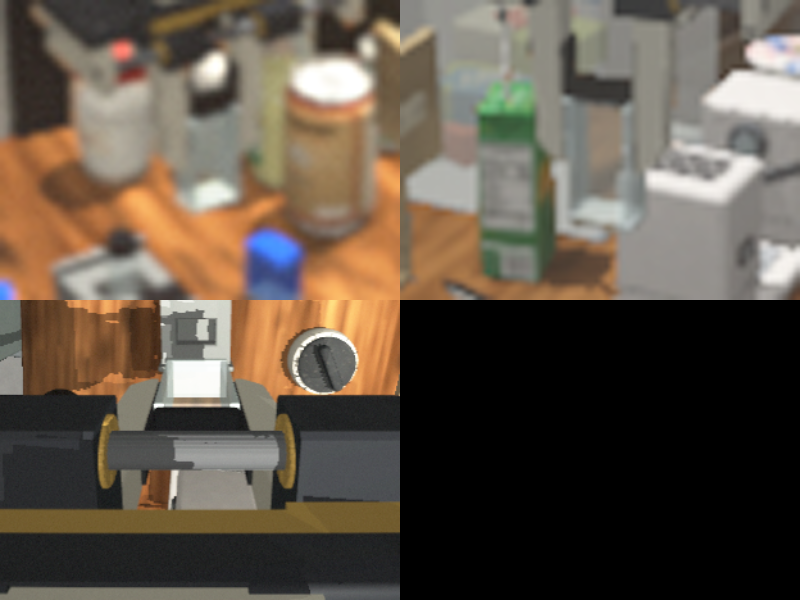

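The cell is held upright by its sides, with the rack left intact. I'll carry it over the reader at height.

carry_out:
  rows:
    - [-0.015,0,0,0,0,0]
    - [-0.045,0.002,0,0,0,1]
    - [-0.08,0.003,0,0,0,2]
    - [-0.12,0.005,0,0,0,3]
    - [-0.155,0.007,0,0,0,4]
    - [-0.185,0.0085,0,0,0,5]
    - [-0.21,0.0095,0,0,0,5]
    - [-0.222,0.0098,0,0,0,5]
    - [-0.2277,0.0098,0,0,0,5]
    - [-0.2277,0.0098,0,0,0,5]
    - [-0.2277,0.0098,0,0,0,5]
    - [-0.2277,0.0098,0,0,0,5]

```text
t: 16.5
tool_pos: [0.5702, -0.1435, 0.1886]
orientation: [-2.22, -2.222, -0.0]
force: [-0.2, -0.6, -1.9]
opening: 0.0345
gripper_force: 12.0
```

```bash
cat > chk.py <<'E'
from h import *
s=robot.read_state(); print(s['t'],s['tool_pos'],Rn.from_rotvec(s['orientation']).as_matrix().round(4).tolist(),s['opening'],s['force'])
x,y,z=s['tool_pos']; CELL=[box(0,0,-.0324,.0396,.034,.022)]
for c in ['scene','side','wrist']:
    robot.read_camera(c); cm=cam(c,s if c=='wrist' else None)
    q=proj(place(CELL[0],x,y,0)+[0,0,z],cm)
    print(c,'pred',q.min(0).round(1),q.max(0).round(1))
    for n in ('tall_cell','tall_cell_clear_a'):
        for o in robot.outline_of(c,n)[:2]:
            ys,xs=np.nonzero(o['pixels']); print(n,round(o['conf'],2),xs.min(),xs.max(),ys.min(),ys.max(),o['pixel'])
E
python3 chk.py
```

```text
16.5 [ 0.57016011 -0.14354105  0.18859908] [[-0.0009, 1.0, 0.0001], [1.0, 0.0009, 0.0001], [0.0001, 0.0001, -1.0]] 0.034504600327297255 [-0.18156751 -0.57206571 -1.94792433]
scene pred [279.1 174.4] [295.2 203.4]
tall_cell 0.89 281 294 177 202 [286.3, 191.3]
tall_cell 0.7 254 313 196 265 [286.3, 229.8]
tall_cell_clear_a 0.64 285 294 182 200 [289.4, 191.1]
side pred [265.9 110.9] [280.  138.5]
tall_cell 0.66 266 279 112 137 [271.5, 124.6]
tall_cell_clear_a 0.53 267 275 116 136 [268.9, 124.8]
wrist pred [215.7 194.9] [286.9 276.5]
tall_cell 0.86 220 287 196 252 [254.1, 224.7]
tall_cell_clear_a 0.79 228 279 197 232 [257.1, 217.3]
```

carry_out:
  rows:
    - [0,0,0.015,0,0,0]
    - [0,0,0.03,0,0,0]
    - [0,0,0.04,0,0,0]
    - [0,0,0.05,0,0,0]
    - [0,0,0.06,0,0,0]
    - [0,0,0.07,0,0,0]
    - [0,0,0.08,0,0,0]
    - [0,0,0.09,0,0,0]
    - [0,0,0.1,0,0,0]
    - [0,0,0.106,0,0,0]
    - [0,0,0.106,0,0,0]
    - [0,0,0.106,0,0,0]

```text
t: 18.45
tool_pos: [0.5704, -0.1444, 0.0829]
orientation: [2.221, 2.221, 0.0]
force: [0.0, 1.1, -0.4]
opening: 0.0338
gripper_force: 12.0
```

```bash
python3 chk.py; python3 - <<'E'
from h import *
P=[]
for i in range(6): robot.read_camera('side'); P.append(robot.read_state()['tool_pos'])
print(np.mean(P,0),np.std(P,0))
robot.read_camera('wrist'); s=robot.read_state()
for o in robot.outline_of('wrist','lever_knob')[:2]: ys,xs=np.nonzero(o['pixels']); print('knob',o['conf'],o['pixel'],xs.min(),xs.max(),ys.min(),ys.max())
print(proj([(.492,-.12,.111),(.495,-.12,.053)],cam('wrist',s)))
E
```

```text
18.45 [ 0.57040429 -0.14435974  0.08292644] [[0.0, 1.0, 0.0006], [1.0, -0.0, -0.0002], [-0.0002, 0.0006, -1.0]] 0.03377461800502589 [ 0.0120841   1.11009216 -0.37363031]
scene pred [278.1 205.2] [293.4 232.5]
tall_cell 0.63 279 292 208 227 [286.4, 218.6]
tall_cell 0.39 254 313 202 265 [289.7, 232.2]
tall_cell_clear_a 0.45 284 291 213 223 [287.4, 221.7]
side pred [265.6 144.4] [279.1 170.5]
tall_cell 0.58 266 276 146 157 [269.6, 152.3]
tall_cell_clear_a 0.47 267 274 149 157 [270.4, 155.1]
wrist pred [215.7 194.8] [286.9 276.5]
tall_cell 0.91 220 286 196 251 [253.9, 223.2]
tall_cell_clear_a 0.68 228 279 197 233 [252.8, 218.2]
[ 0.5701135  -0.1442603   0.08255086] [2.08949288e-05 1.79632797e-05 2.26217889e-05]
knob 0.92 [107.4, 196.5] 82 231 184 219
[[ 96.90811399 201.84092413]
 [145.34338487 177.80399017]]
```

```bash
python3 -c "
from plant import robot
print(robot.close_job())"
```

```text
the job is handed in; nothing more can be done
None
```

I raised the shutter lever to its end stop first. The tall cell is now held upright by its frosted sides in the gap, within about 1 mm of my estimate of the beam centre. The job is handed in at about 19 s; I have no verdict back.

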